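# Hook the red bauble case shut

## Task

One of the two wooden bauble cases on the packing table holds red baubles, the other teal ones; both are shut but not fastened. Swing the steel hook on the lid of the red case round by its yellow knob until it is fully home in its catch, then let go. Leave the teal case's hook as it is and do not disturb the ornaments standing around.

Things in the scene. Friction and masses are not known exactly. Their poses are not given: they have to be found in the camera images.
- red_case_hook (a joint): Angle (rad) of the red case's flat steel hook about its upright pivot: 0 = home against the back wall of its catch (a firm stop), 1.6 = fully open; it starts at 0.9 to 1.4. Closing turns it clockwise seen from above. Stiff: about 1.5 N at the knob moves it, and it stays where left. The bar is 14 mm wide and reaches 111 mm from the pivot; its top is 11 mm above the lid.
- red_case_pivot (a point): The hook's pivot, on the lid's top face, 70 mm above the table. The plywood case (180 x 260 mm, 70 high, windows on red baubles) is fixed; its middle is at (-32.5, 50) mm in these axes: z up, y the way the hook points when home; at joint angle q it points along (-sin q, cos q). The black steel catch is 88 to 112 mm from the pivot along y, mouth towards -x, its top 17 mm above the lid.
- red_case_knob (a point): Gripping height of the yellow knob on the red case's hook: a round upright peg 16 mm across, 55 mm from the pivot along the bar. This point is 40 mm above the lid (110 mm above the table); the knob's foot is at 10 mm, its top at 53 mm. It moves with the hook on a level arc and may turn between the fingers. Axes: y along the bar away from the pivot, z up.
- teal_case_knob (a point): The same point of the same yellow knob on the other, like-built case, which holds teal baubles; its hook is open too and must be left as it is.
- deer: Small red reindeer figure, 114 mm tall on a wooden base 50 x 80 mm, standing loose on the table beyond the cases; origin at the middle of its underside, z up. Not to be disturbed.
- globe: Snow globe, 98 mm tall, dark wooden foot 84 mm across with a glass ball, standing loose on the table beyond the cases; origin at the middle of its underside, z up. Not to be disturbed.
- gnome: Gnome figure with a green pointed hat, 110 mm tall, 64 mm across, standing loose on the table beyond the cases; origin at the middle of its underside, z up. Not to be disturbed.

How it is judged:
At the end, for the whole second after the job is handed in: The red case's hook rests in its catch, within 0.175 rad (10 degrees) of its stop, and is still; the teal case's knob is within 20 mm, and each of the three figures within 30 mm, of where it was at the start (value of joint red_case_hook below 0.175 rad and velocity of joint red_case_hook between -0.1 and 0.1 rad/s and distance of teal_case_knob from where it was at the start of the episode below 0.02 m and distance of each of deer, globe, gnome from where it was at the start of the episode below 0.03 m); the robot touches nothing.
It fails at once if the teal case's hook is swung (its knob moves 20 mm or more) (distance of teal_case_knob from where it was at the start of the episode above 0.02 m).
It fails at once if a figure is knocked over or shoved 30 mm or more (distance of any of deer, globe, gnome from where it was at the start of the episode above 0.03 m or angle between any of deer, globe, gnome's own z axis and vertical above 0.5 rad).
It also fails if it takes over 32 s, if anything falls off the work surface, if the arm or the gripper's body presses on something with over 40 N, if the wrist force passes 120 N, or if a joint passes its speed limit or range.

## Robot

A 7-joint arm with a two-finger parallel gripper is mounted at the origin on the work surface. World frame = base frame: x ahead of the robot, y to its left, z up, the work surface at z = 0. Lengths are in m, angles in rad, forces in N, time in s.
With the tool pointing down it reaches from about 0.4 to 0.875 m from the base axis. Payload 6.5 kg.
Tool frame: the origin (TCP) lies midway between the tips of the shut fingers; the grasp point (between the pads) lies 19 mm behind it; z points along the fingers, y is the line along which they close (so a half turn about z gives the same grasp; the last joint's range is limited). The gripper opens to 88 mm and grips with 3 to 60 N. Pads are 18 mm wide; open, the fingers measure 123 mm over their backs; the gripper's body (75 mm by 187 mm) begins 45 mm behind the grasp point.
Start: joints at [-1.301, 0.536, -0.004, 1.538, 0.003, 1.067, -0.071], TCP at [0.214, 0.614, 0.239] pointing down, gripper open.
Joint ranges: [-2.7, 2.7], [-0.37, 2.16], [-1.27, 1.26], [0.24, 2.4], [-1.31, 4.45], [0.19, 1.91], [-2.76, 2.76]. Speed limits (rad/s): [2.39, 2.39, 3.14, 3.14, 3.14, 3.14, 3.14].

## Interface

Orientations are given as a unit quaternion [w, x, y, z].
In Python, from bench import readout, imaging, order gives the robot as it stands. The module is installed in compiled form; this text tells all that it offers.
- The arm moves only by the tool send_rows, never from a script. Its argument "commands" is a list of rows, each an object with "linear": the shift along the world's x, y, z in cm, a list of three; "dr": the turn, a rotation vector about the world's x, y, z in rad, a list of three; "jaw": the opening, from 0 (shut) to 1 (fully open). A call has 1 to 20 rows; each row shifts and turns the commanded pose from where the row before left it; what a row does not reach is not made up. A row lasts 1/8 s, in which the tool goes at most 62.5 mm and 10.7 degrees, less where a joint would pass 70% of its speed; a pose out of reach is approached as far as the arm can. A call is refused whole if a number of a shift passes 6.25 or a number of a turn 0.188, either way. A call with a gripper value outside its range is refused whole. The fingers move at their own pace and stop on an object; "squeeze" is the grip in N (left out, the last holds). Time passes only in rows, so rows that do not move let the fingers close. It gives the time, the measured TCP pose, the force, the opening and the grip force at its end, in the units of the state.
- readout.get_obs(): the state, without advancing time (a new reading comes with each control period).
- imaging.read_camera(name): name is "side" or "top" or "wrist"; returns (picture, depth): 400x640x3 uint8, red, green, blue; 400x640 float32, m along the optical axis (not along the pixel's ray), 0 where there is no reading.
- imaging.camera_model(name): a dict with "camera_matrix" (3x3 intrinsics, pixels), "T" (4x4, takes a point from camera to world coordinates). Camera axes: x right, y down, z forward; pixel columns grow to the right and rows downward; lengths in m; the calibration is good to about 2 mm. The wrist camera is an equidistant fisheye: a pixel r from the principal point sees the ray r / f radians off the axis. A picture is of the moment at which its call begins: read the wrist's pose just before it. camera_model takes no time and is no camera call; for the wrist camera it gives the pose at the moment of the call.
- order.sign_off(): hands the job in; it is judged then, once.
The state is a dict: "t": time; "joint_pos": joint angles; "qvel": joint speeds; "tau": joint torques, N m; "tool_pos": TCP position; "tcp_rot": TCP orientation; "force": force on the tool from outside, world axes, zero at the start; "moment": the same for the moment, N m; "gripper_width": finger opening in m; "gripper_force": force on a finger pad.
Only numpy, scipy, OpenCV 4.12 (cv2) and the standard library are available. Lean on these libraries where they do the work, as an engineer would, in place of code of your own. Each camera call takes 0.05 s, during which the arm holds its last target. There are 200 camera calls.

## Working session

There is one attempt and no reset: what is moved stays moved. The work goes in short steps, Python scripts to look and compute and a tool call to move; the robot and the scene stay as the last step left them, time stands still between calls to the robot, and variables do not carry over. Pictures are saved under pics/ and viewed, at most 10 in all, crops included, and the job is handed in when it is done.

Besides the shell and the picture viewer there is one more tool, called after "Emit:" as a command line: name --argument value ..., lists and objects as JSON in quotes. send_rows: Moves the arm, as the interface text tells. Its arguments: {"type":"object","properties":{"commands":{"type":"array"},"squeeze":{"type":"number"}},"required":["commands"]}

```bash
mkdir -p pics; cat > h.py <<'E'
import numpy as np, cv2
from bench import readout, imaging, order
def snap(n,f):
    p,d=imaging.read_camera(n); m=imaging.camera_model(n)
    cv2.imwrite(f'pics/{f}.png',p[:,:,::-1]); np.savez(f'{f}.npz',p=p,d=d,K=m['camera_matrix'],T=m['T']); return p,d
def pt(f,u,v,z=None):
    a=np.load(f+'.npz'); K,T,d=a['K'],a['T'],a['d']
    r=np.array([(u-K[0,2])/K[0,0],(v-K[1,2])/K[1,1],1])
    if z is None: k=d[int(v),int(u)]
    else: k=(z-T[2,3])/(T[:3,:3]@r)[2]
    return T[:3,:3]@(r*k)+T[:3,3]
E
python3 - <<'E'
from h import *
print({k:np.round(v,3) for k,v in readout.get_obs().items()})
for n in ('top','side'):
    snap(n,n+'0'); print(n,imaging.camera_model(n))
E
```

```text
{'t': np.float64(0.0), 'joint_pos': array([-1.301,  0.537, -0.004,  1.539,  0.003,  1.067, -0.071]), 'qvel': array([-0.   , -0.   , -0.001, -0.002, -0.   ,  0.001, -0.001]), 'tau': array([-0.000e+00, -5.710e+01,  9.910e-01, -2.516e+01, -5.600e-02,
        1.800e-02,  0.000e+00]), 'tool_pos': array([0.214, 0.613, 0.238]), 'tcp_rot': array([-0.   ,  0.167,  0.986, -0.001]), 'force': array([-0.015,  0.419,  0.105]), 'moment': array([0.026, 0.077, 0.012]), 'gripper_force': np.float64(0.0), 'gripper_width': np.float64(0.089)}
top {'camera_matrix': array([[471.59289624,   0.        , 321.02838356],
       [  0.        , 471.59289624, 199.63318696],
       [  0.        ,   0.        ,   1.        ]]), 'T': array([[-5.13093928e-04, -9.90723513e-01,  1.35892082e-01,
         5.02069503e-01],
       [-9.99993893e-01,  3.85682567e-05, -3.49453999e-03,
         5.01276773e-03],
       [ 3.45688182e-03, -1.35893045e-01, -9.90717483e-01,
         9.98186825e-01],
       [ 0.00000000e+00,  0.00000000e+00,  0.00000000e+00,
         1.00000000e+00]])}
side {'camera_matrix': array([[371.17355023,   0.        , 327.812967  ],
       [  0.        , 371.17355023, 207.30483147],
       [  0.        ,   0.        ,   1.        ]]), 'T': array([[ 0.96923391, -0.143069  ,  0.20029199,  0.5145932 ],
       [-0.24611342, -0.57558361,  0.77982799, -0.60624446],
       [ 0.00371557, -0.80513028, -0.59308636,  0.56430041],
       [ 0.        ,  0.        ,  0.        ,  1.        ]])}
```

View pics/top0.png

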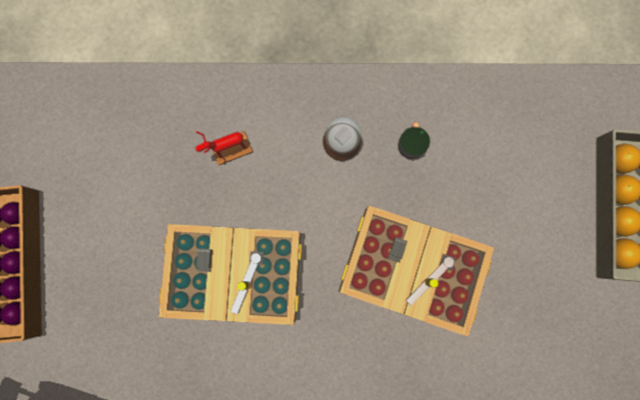

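View pics/side0.png

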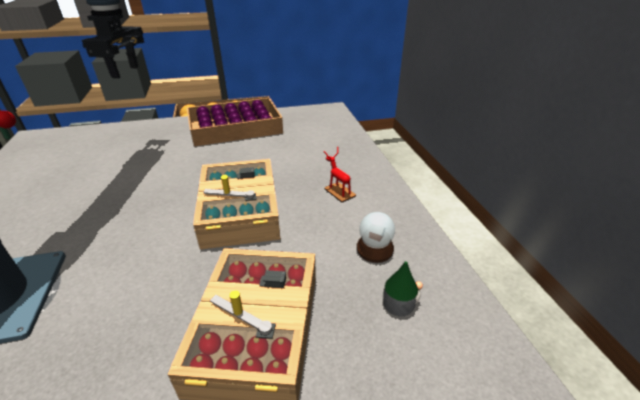

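The top view shows the red case at right: pivot about (449,262), knob about (434,283), catch about (398,249). The teal case is at left. The side view agrees. I'll enlarge the red case to measure it.

```bash
python3 - <<'E'
from h import *
p=np.load('top0.npz')['p'][200:340,335:500]
cv2.imwrite('pics/c1.png',cv2.resize(p[:,:,::-1],None,fx=4,fy=4,interpolation=cv2.INTER_CUBIC))
p=np.load('side0.npz')['p'][245:345,190:310]
cv2.imwrite('pics/c2.png',cv2.resize(p[:,:,::-1],None,fx=5,fy=5,interpolation=cv2.INTER_CUBIC))
E
```

```text
(no output)
```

View pics/c1.png

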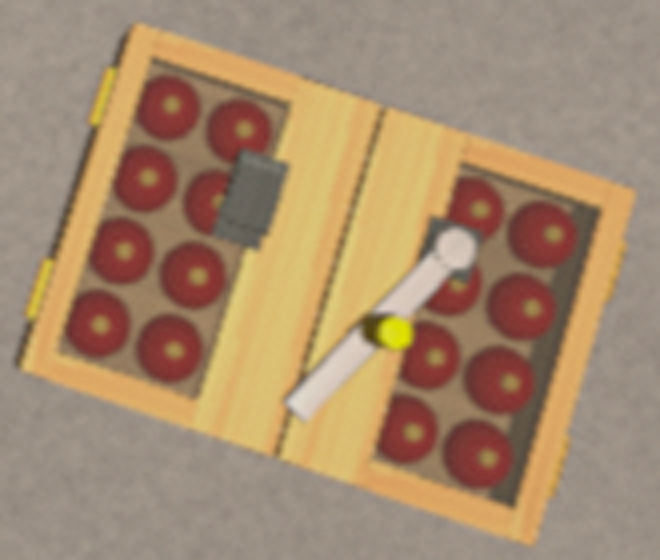

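View pics/c2.png

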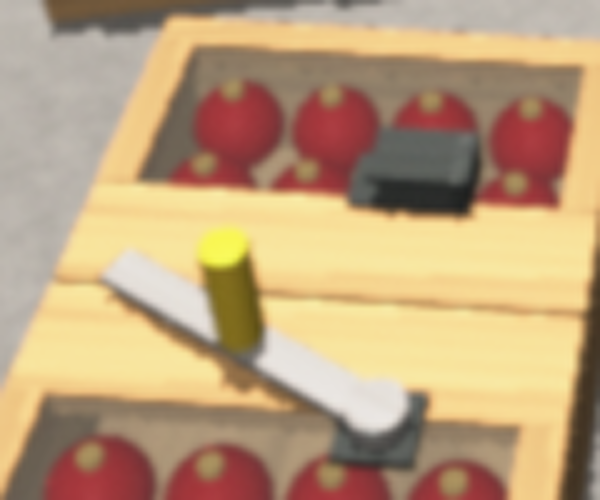

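The crops show the pivot at c1 (457,247), the knob top at c1 (396,333) and c2 (224,247), the bar end at c1 (299,408), and the lid corners.

```bash
python3 - <<'E'
from h import *
t=lambda x,y,z:pt('top0',335+(x+.5)/4-.5,200+(y+.5)/4-.5,z)[:2]
s=lambda x,y,z:pt('side0',190+(x+.5)/5-.5,245+(y+.5)/5-.5,z)[:2]
P=t(457,247,.081);k=t(396,333,.123);e=t(299,408,.081)
Ps=s(378,403,.081);ks=s(224,247,.123)
C=[t(*c,.07) for c in((137,25),(635,190),(533,543),(22,370))]
print('piv',P,Ps,'knob',k,ks,'end',e,'|k-P|',np.linalg.norm(k-P),np.linalg.norm(ks-Ps),np.linalg.norm(e-P))
C=np.array(C);print('sides',[np.linalg.norm(C[i]-C[i-1]) for i in range(4)],'mid',C.mean(0))
yv=(C[0]-C[1])+(C[3]-C[2]);ya=np.arctan2(yv[1],yv[0]);Y=yv/np.linalg.norm(yv);X=np.array([Y[1],-Y[0]])
print('y dir deg',np.degrees(ya),'pivot from mid',C.mean(0)+32.5e-3*X-.05*Y)
for n,v in(('k',k-P),('e',e-P),('ks',ks-Ps),('k-avg',(k+ks-P-Ps)/2)):
  print(n,'q',np.arctan2(v[1],v[0])-ya)
for q in np.arange(0,1.4,.1):
  a=ya+q;print(round(q,1),(P+.055*np.array([np.cos(a),np.sin(a)])).round(4))
print('tz depth',pt('top0',434,283), 'cat',t(250,200,.087),'cat exp',P+.1*Y)
E
```

```text
piv [ 0.50757281 -0.2449387 ] [ 0.50967167 -0.24295029] knob [ 0.46831379 -0.20409413] [ 0.47111576 -0.20712207] end [ 0.43147284 -0.16666556] |k-P| 0.05665288638206299 0.0526328745645761 0.10916909070531361
sides [np.float64(0.177873796503071), np.float64(0.25650821130988477), np.float64(0.17757138515044202), np.float64(0.2572097741162887)] mid [ 0.49204838 -0.18593151]
y dir deg 71.49237022523018 pivot from mid [ 0.50699598 -0.24366209]
k q 1.0886260578912346
e q 1.0943407821871585
ks q 1.1450712465215895
k-avg q 1.1158102254854967
0.0 [ 0.525  -0.1928]
0.1 [ 0.5197 -0.1913]
0.2 [ 0.5143 -0.1904]
0.3 [ 0.5088 -0.19  ]
0.4 [ 0.5033 -0.1901]
0.5 [ 0.4979 -0.1908]
0.6 [ 0.4925 -0.192 ]
0.7 [ 0.4873 -0.1938]
0.8 [ 0.4823 -0.1961]
0.9 [ 0.4776 -0.1988]
1.0 [ 0.4731 -0.2021]
1.1 [ 0.469  -0.2057]
1.2 [ 0.4653 -0.2098]
1.3 [ 0.462  -0.2142]
tz depth [ 0.46800254 -0.20530044  0.12080229] cat [ 0.52999415 -0.14451402] cat exp [ 0.5393159  -0.15011057]
```

Pivot ≈ (0.508, -0.244), q ≈ 1.1, and the knob ≈ (0.4695, -0.2055). Radius, bar length and case sides all agree with the given sizes. Next I hover above the knob, with the closing axis at about 13° (the mean tangent of the arc).

Emit:
send_rows --commands '[{"linear": [5, -5, 0], "dr": [0, 0, 0], "jaw": 1}, {"linear": [5, -5, 0], "dr": [0, 0, 0], "jaw": 1}, {"linear": [5, -5, 0], "dr": [0, 0, 0], "jaw": 1}, {"linear": [5, -5, 0], "dr": [0, 0, 0], "jaw": 1}, {"linear": [0.5, -5, 0], "dr": [0, 0, -0.1], "jaw": 1}, {"linear": [0.5, -5, 0], "dr": [0, 0, -0.1], "jaw": 1}, {"linear": [0.5, -5, 0], "dr": [0, 0, -0.1], "jaw": 1}, {"linear": [0.5, -5, 0], "dr": [0, 0, -0.1], "jaw": 1}, {"linear": [0.5, -5, 0], "dr": [0, 0, -0.1], "jaw": 1}, {"linear": [0.5, -5, 0], "dr": [0, 0, -0.1], "jaw": 1}, {"linear": [0.5, -5, 0], "dr": [0, 0, -0.1], "jaw": 1}, {"linear": [0.5, -5, 0], "dr": [0, 0, -0.1], "jaw": 1}, {"linear": [0.5, -5, 0], "dr": [0, 0, -0.1], "jaw": 1}, {"linear": [0.5, -5, 0], "dr": [0, 0, -0.1], "jaw": 1}, {"linear": [0.5, -5, 0], "dr": [0, 0, 0], "jaw": 1}, {"linear": [0, -5, 0], "dr": [0, 0, 0], "jaw": 1}, {"linear": [0, -1.5, 0], "dr": [0, 0, 0], "jaw": 1}, {"linear": [0, 0, 0], "dr": [0, 0, 0], "jaw": 1}, {"linear": [0, 0, 0], "dr": [0, 0, 0], "jaw": 1}]'

```text
t: 2.48
tool_pos: [0.4459, -0.1769, 0.2385]
tcp_rot: [-0.0, 0.619, 0.786, 0.0]
force: [-0.3, 0.5, 0.6]
gripper_width: 0.0881
gripper_force: 0.0
```

Emit:
send_rows --commands '[{"linear": [2.4, -2.9, 0], "dr": [0, 0, 0], "jaw": 1}, {"linear": [0, 0, -4], "dr": [0, 0, 0], "jaw": 1}, {"linear": [0, 0, -4], "dr": [0, 0, 0], "jaw": 1}, {"linear": [0, 0, 0], "dr": [0, 0, 0], "jaw": 1}, {"linear": [0, 0, 0], "dr": [0, 0, 0], "jaw": 1}]'

```text
t: 3.1
tool_pos: [0.4708, -0.2067, 0.1599]
tcp_rot: [0.001, 0.619, 0.785, 0.0]
force: [-0.1, -0.7, 0.2]
gripper_width: 0.0878
gripper_force: 0.0
```

```bash
python3 - <<'E'
from h import *
print(readout.get_obs()['tool_pos'])
snap('wrist','w1'); a=np.load('w1.npz');K,T=a['K'],a['T']; print(K,T.round(3))
for X in((.4695,-.2055,.123),(.508,-.244,.081)):
    c=T[:3,:3].T@(np.array(X)-T[:3,3]);th=np.arctan2(np.hypot(*c[:2]),c[2]);u=c[:2]/np.hypot(*c[:2])*th
    print(X,K[0,0]*u[0]+K[0,2],K[1,1]*u[1]+K[1,2])
E
```

```text
[ 0.47076714 -0.2067294   0.15990581]
[[309.70691629   0.         323.99329602]
 [  0.         309.70691629 201.10730281]
 [  0.           0.           1.        ]] [[ 0.972  0.221  0.074  0.452]
 [ 0.233 -0.926 -0.297 -0.13 ]
 [ 0.003  0.306 -0.952  0.306]
 [ 0.     0.     0.     1.   ]]
(0.4695, -0.2055, 0.123) 321.9583965318745 229.22906667081668
(0.508, -0.244, 0.081) 356.5761845809627 260.6674560551253
```

View pics/w1.png

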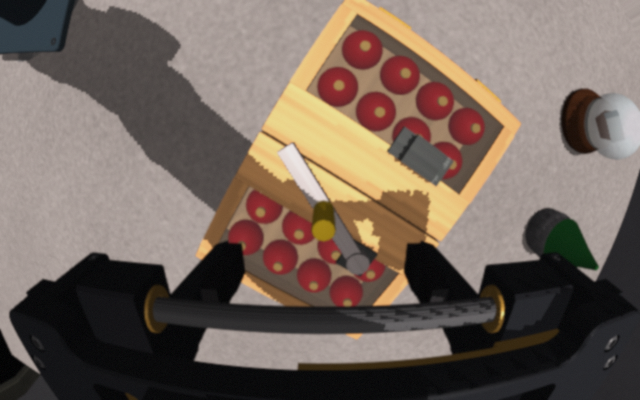

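The wrist view has the knob top at (324,228) against a predicted (322,229), and the pivot at (357,262) against (357,261). That confirms the positions, so I descend and close.

Emit:
send_rows --commands '[{"linear": [0, 0.05, -2.5], "dr": [0, 0, 0], "jaw": 1}, {"linear": [0, 0, -2.5], "dr": [0, 0, 0], "jaw": 1}, {"linear": [0, 0, -1.8], "dr": [0, 0, 0], "jaw": 1}, {"linear": [0, 0, 0], "dr": [0, 0, 0], "jaw": 1}, {"linear": [0, 0, 0], "dr": [0, 0, 0], "jaw": 0.1}, {"linear": [0, 0, 0], "dr": [0, 0, 0], "jaw": 0.1}, {"linear": [0, 0, 0], "dr": [0, 0, 0], "jaw": 0.1}, {"linear": [0, 0, 0], "dr": [0, 0, 0], "jaw": 0.1}, {"linear": [0, 0, 0], "dr": [0, 0, 0], "jaw": 0.1}, {"linear": [0, 0, 0], "dr": [0, 0, 0], "jaw": 0.1}, {"linear": [0, 0, 0], "dr": [0, 0, 0], "jaw": 0.1}]' --squeeze 12

```text
t: 4.53
tool_pos: [0.4699, -0.2066, 0.0907]
tcp_rot: [-0.0, 0.619, 0.785, -0.0]
force: [0.6, 0.2, -0.7]
gripper_width: 0.0203
gripper_force: 0.0
```

Emit:
send_rows --commands '[{"linear": [0, 0, 0], "dr": [0, 0, 0], "jaw": 0}, {"linear": [0, 0, 0], "dr": [0, 0, 0], "jaw": 0}, {"linear": [0, 0, 0], "dr": [0, 0, 0], "jaw": 0}, {"linear": [0, 0, 0], "dr": [0, 0, 0], "jaw": 0}]' --squeeze 12

```text
t: 5.03
tool_pos: [0.47, -0.2066, 0.0907]
tcp_rot: [0.0, 0.619, 0.785, -0.0]
force: [0.5, -0.3, -0.5]
gripper_width: 0.0155
gripper_force: 12.0
```

Gripped (15.5 mm opening, 12 N). I now follow the first half of the arc.

Emit:
send_rows --commands '[{"linear": [0.41, 0.36, 0], "dr": [0, 0, 0], "jaw": 0}, {"linear": [0.45, 0.33, 0], "dr": [0, 0, 0], "jaw": 0}, {"linear": [0.47, 0.27, 0], "dr": [0, 0, 0], "jaw": 0}, {"linear": [0.5, 0.23, 0], "dr": [0, 0, 0], "jaw": 0}, {"linear": [0.52, 0.18, 0], "dr": [0, 0, 0], "jaw": 0}, {"linear": [0.54, 0.12, 0], "dr": [0, 0, 0], "jaw": 0}, {"linear": [0, 0, 0], "dr": [0, 0, 0], "jaw": 0}, {"linear": [0, 0, 0], "dr": [0, 0, 0], "jaw": 0}]'

```text
t: 6.02
tool_pos: [0.4984, -0.1896, 0.0902]
tcp_rot: [-0.002, 0.619, 0.785, 0.0]
force: [-2.3, 4.7, 0.4]
gripper_width: 0.0154
gripper_force: 12.0
```

Emit:
send_rows --commands '[{"linear": [0.54, 0.15, 0], "dr": [0, 0, 0], "jaw": 0}, {"linear": [0.55, 0.01, 0], "dr": [0, 0, 0], "jaw": 0}, {"linear": [0.55, -0.04, 0], "dr": [0, 0, 0], "jaw": 0}, {"linear": [0.54, -0.09, 0], "dr": [0, 0, 0], "jaw": 0}, {"linear": [0.4, -0.11, 0], "dr": [0, 0, 0], "jaw": 0}, {"linear": [0, 0, 0], "dr": [0, 0, 0], "jaw": 0}, {"linear": [0, 0, 0], "dr": [0, 0, 0], "jaw": 0}]'

```text
t: 6.9
tool_pos: [0.5245, -0.1921, 0.0902]
tcp_rot: [-0.0, 0.619, 0.785, -0.0]
force: [-1.1, 2.7, -8.6]
gripper_width: 0.0156
gripper_force: 12.0
```

Emit:
send_rows --commands '[{"linear": [0.2, -0.06, 0], "dr": [0, 0, 0], "jaw": 0}, {"linear": [0.2, -0.06, 0], "dr": [0, 0, 0], "jaw": 0}, {"linear": [0, 0, 0], "dr": [0, 0, 0], "jaw": 0}, {"linear": [0, 0, 0], "dr": [0, 0, 0], "jaw": 0}]'

```text
t: 7.4
tool_pos: [0.5263, -0.1928, 0.0901]
tcp_rot: [-0.003, 0.619, 0.785, -0.001]
force: [-8.2, 4.8, -2.1]
gripper_width: 0.0152
gripper_force: 12.0
```

The stop is reached: the tool moved only about 2 of the 4 mm commanded and an 8 N reaction appeared. I relax, open and lift straight up.

Emit:
send_rows --commands '[{"linear": [-0.15, 0.05, 0], "dr": [0, 0, 0], "jaw": 0}, {"linear": [0, 0, 0], "dr": [0, 0, 0], "jaw": 0.6}, {"linear": [0, 0, 0], "dr": [0, 0, 0], "jaw": 0.6}, {"linear": [0, 0, 0], "dr": [0, 0, 0], "jaw": 0.6}, {"linear": [0, 0, 0], "dr": [0, 0, 0], "jaw": 0.6}, {"linear": [0, 0, 0], "dr": [0, 0, 0], "jaw": 0.6}, {"linear": [0, 0, 0], "dr": [0, 0, 0], "jaw": 0.6}, {"linear": [0, 0, 2], "dr": [0, 0, 0], "jaw": 0.6}, {"linear": [0, 0, 4], "dr": [0, 0, 0], "jaw": 0.6}, {"linear": [0, 0, 5], "dr": [0, 0, 0], "jaw": 0.6}, {"linear": [0, 0, 5], "dr": [0, 0, 0], "jaw": 0.6}, {"linear": [-4, 5, 0], "dr": [0, 0, 0], "jaw": 0.6}, {"linear": [-4, 5, 0], "dr": [0, 0, 0], "jaw": 0.6}, {"linear": [-2, 5, 0], "dr": [0, 0, 0], "jaw": 0.6}, {"linear": [0, 5, 0], "dr": [0, 0, 0], "jaw": 0.6}, {"linear": [0, 0, 0], "dr": [0, 0, 0], "jaw": 0.6}, {"linear": [0, 0, 0], "dr": [0, 0, 0], "jaw": 0.6}]'

```text
t: 9.52
tool_pos: [0.4293, 0.0036, 0.2515]
tcp_rot: [0.0, 0.62, 0.785, 0.0]
force: [-0.7, 0.0, -0.2]
gripper_width: 0.0533
gripper_force: 0.0
```

```bash
python3 - <<'E'
from h import *
o=readout.get_obs();print(o['t'],o['tool_pos'],o['force'])
p,d=snap('top','top2')
cv2.imwrite('pics/c3.png',cv2.resize(p[90:340,150:510,::-1],None,fx=2.2,fy=2.2,interpolation=cv2.INTER_CUBIC))
E
```

```text
9.525 [0.42932216 0.00364954 0.25148836] [-0.65308265  0.01801393 -0.23137429]
```

View pics/c3.png

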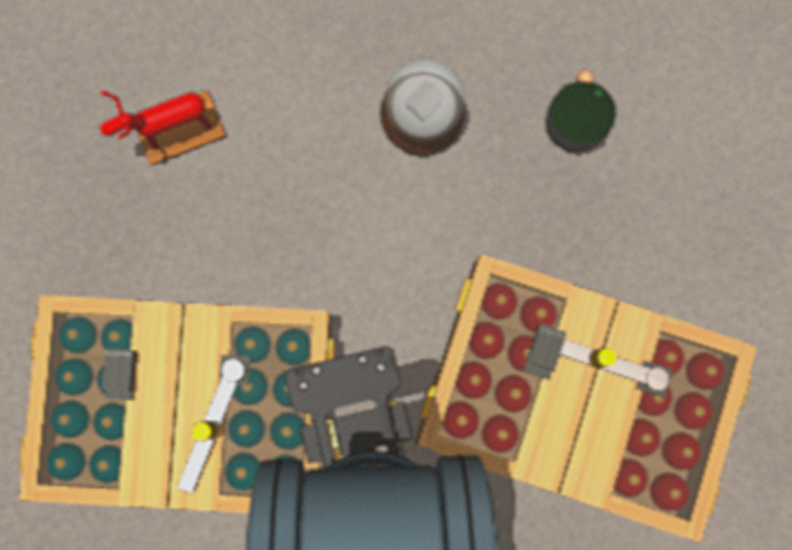

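The red hook's bar runs from the pivot (657,379) past the knob (606,357) into the catch (545,352), parallel to the case edge. The teal hook and the figures have not moved, and the robot is clear of everything.

```bash
python3 -c "
from bench import order; print(order.sign_off())"
```

```text
the job is handed in; nothing more can be done
None
```

I swung the red case's hook home against its stop and released it; the last picture shows the teal hook and all three figures where they were, and the job is handed in (no verdict was returned).

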